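# Printer rollers onto their V-stands

## Robot

A 7-joint arm with a two-finger parallel gripper is mounted at the origin on the work surface. World frame = base frame: x ahead of the robot, y to its left, z up, the work surface at z = 0. Lengths are in m, angles in rad, forces in N, time in s.
With the tool pointing down it reaches from about 0.425 to 1.025 m from the base axis. Payload 3.6 kg.
Tool frame: the origin (TCP) lies between the finger pads; the fingertips stand 14 mm ahead of it and the grasp point (between the pads) lies 5 mm behind it; z points along the fingers, y is the direction in which the jaws open and shut (so a half turn about z gives the same grasp; the last joint's range is limited). The gripper opens to 85 mm and grips with 20 to 120 N. Pads are 22 mm wide; open, the fingers measure 114 mm over their backs; the gripper's body (76 mm by 85 mm) begins 54 mm behind the grasp point. The pads swing forward as they close: fully open they stand 13 mm farther back than shut.
Start: joints at [1.044, 0.591, 0.048, 1.609, -0.033, 0.943, -0.034], TCP at [0.305, -0.658, 0.225] pointing down, gripper open.
Joint ranges: [-2.69, 2.69], [-0.47, 2.24], [-1.27, 1.36], [0.19, 2.51], [-1.53, 4.68], [0.08, 2.07], [-3.09, 3.09]. Speed limits (rad/s): [2.57, 2.57, 3.14, 3.14, 3.14, 3.14, 3.14].

## Interface

Orientations are given as a unit quaternion [x, y, z, w].
In Python, from workcell import r gives the robot as it stands. The module is installed in compiled form; this text tells all that it offers.
- The arm moves only by the shell command python3 -m handwheel 'ROWS' [FORCE]. ROWS is JSON, a list that holds one entry, the list of rows, each a list of 7 numbers: the shift along the tool's x, y, z in mm, then the turn, a rotation vector about the tool's x, y, z in rad, then the closure in counts, from 0 (fully open) to 255 (shut). In form: [[[dx, dy, dz, rx, ry, rz, gripper], ...]]. A call has 1 to 5 rows; each row shifts and turns the commanded pose from where the row before left it, along the tool's axes as they then stand; what a row does not reach is not made up. A row lasts 1/12 s, in which the tool goes at most 41.7 mm and 7.16 degrees, less where a joint would pass 70% of its speed; a pose out of reach is approached as far as the arm can. A call is refused whole if a number of a shift passes 41.7 or a number of a turn 0.125, either way. A call with a gripper value outside its range is refused whole. The fingers move at their own pace and stop on an object; FORCE is the grip in N (left out, the last holds). Time passes only in rows, so rows that do not move let the fingers close. It gives the time, the measured TCP pose, the force and the opening at its end, in the units of the state.
- r.get_obs(): the state, without advancing time (a new reading comes with each control period).
- r.get_image(name): name is "scene" or "top" or "wrist"; returns the picture (400x640x3 uint8, blue, green, red); there is no depth.
- r.camera_params(name): a dict with "vertical_fov" (degrees; the focal length in pixels is half the picture's height over the tangent of half this angle, whatever the lens; pixels are square), "cx", "cy" (the principal point, pixels), "R" (3x3) and "t" (3): a world point X has camera coordinates R X + t. Camera axes: x right, y down, z forward; pixel columns grow to the right and rows downward; lengths in m; the calibration is good to about 2 mm. A picture is of the moment at which its call begins: read the wrist's pose just before it. camera_params takes no time and is no camera call; for the wrist camera it gives the pose at the moment of the call.
- r.sign_off(): hands the job in, once; it reports no verdict.
The state is a dict: "clock": time; "joint_pos": joint angles; "qvel": joint speeds; "joint_efforts": joint torques, N m; "ee_pos": TCP position; "tool_rot": TCP orientation; "wrist_force": force on the tool from outside, world axes, zero at the start; "moment": the same for the moment, N m; "finger_gap": finger opening in m.
Only numpy, scipy, OpenCV 4.12 (cv2) and the standard library are available. Lean on these libraries where they do the work, as an engineer would, in place of code of your own. Each camera call takes 0.05 s, during which the arm holds its last target. There are 200 camera calls.

## Task

The printer is being overhauled: lay its two black rubber rollers on the aluminium V-stands, the long roller on the wide stand and the short roller on the narrow one, each lying level with its steel shaft down in both V-notches and the rubber centred between the forks, so that it cannot roll. Set them down gently, without dropping them, and let go.

Things in the scene. Friction and masses are not known exactly. Their poses are not given: they have to be found in the camera images.
- long_roller: the longer and thicker of two printer rollers, lying on the table (it can roll): black rubber sleeve 36 mm in diameter and 110 mm long in the middle of a bright steel shaft 12 mm in diameter and 220 mm long overall, with a small white plastic gear at one end; about 300 g. Origin: centre of the roller on its axis (18 mm above the table at the start); x runs along the roller's axis. Grip it across the middle of the rubber. It may lie either way round in the stand.
- short_roller: the shorter and thinner of two printer rollers, lying on the table (it can roll): black rubber sleeve 26 mm in diameter and 70 mm long in the middle of a bright steel shaft 10 mm in diameter and 170 mm long overall, with a small white plastic gear at one end; about 150 g. Origin: centre of the roller on its axis (13 mm above the table at the start); x runs along the roller's axis. Grip it across the middle of the rubber. It may lie either way round in the stand.
- wide_stand: the wider-set of two fixed aluminium stands: base plate 176 x 84 x 8 mm, two Y-forks 12 mm thick, 140 mm clear between them. Fork tops: 90-degree V, mouth 42 mm wide, bottom 52 and tips 73 mm above the table. The long roller seats along x, a shaft end in each V, rubber between the forks, its axis 60 mm above the table. Origin: centre of the base's underside; x from fork to fork, z up.
- narrow_stand: the narrower of two fixed aluminium stands: base plate 136 x 84 x 8 mm, two Y-forks 12 mm thick, 100 mm clear between them. Fork tops: 90-degree V, mouth 42 mm wide, bottom 52 and tips 73 mm above the table. The short roller seats along x, a shaft end in each V, rubber between the forks, its axis 59 mm above the table. Origin: centre of the base's underside; x from fork to fork, z up.
Mind the look-alikes: they are no part of the job. What is shaped like the long_roller but purple is not meant.

How it is judged:
At the end, for the whole second after the job is handed in: Long roller on the wide stand, short on the narrow: each axis within 6 mm of the V-notches' bottom line sideways and of its seated height, 18 mm of the stand's centre lengthwise, 7 degrees of the stand's x; resting on the stand, released, still (x of long_roller in the frame of wide_stand between -0.018 and 0.018 m and y of long_roller in the frame of wide_stand between -0.006 and 0.006 m and z of long_roller in the frame of wide_stand between 0.0545 and 0.0665 m and angle between the x axis of long_roller and the x axis of wide_stand, either way round below 0.12 rad and contact force between long_roller and wide_stand above 0.3 N and linear speed of each of long_roller, short_roller below 0.02 m/s and angular speed of each of long_roller, short_roller below 0.3 rad/s and x of short_roller in the frame of narrow_stand between -0.018 and 0.018 m and y of short_roller in the frame of narrow_stand between -0.006 and 0.006 m and z of short_roller in the frame of narrow_stand between 0.0531 and 0.0651 m and angle between the x axis of short_roller and the x axis of narrow_stand, either way round below 0.12 rad and contact force between short_roller and narrow_stand above 0.3 N); the robot touches nothing.
It fails at once if the long roller is dropped, thrown or flung (faster than 0.75 m/s with no finger touching it) (contact force between long_roller and the fingers below 0.01 N and linear speed of long_roller above 0.75 m/s).
It fails at once if the short roller is dropped, thrown or flung (faster than 0.75 m/s with no finger touching it) (contact force between short_roller and the fingers below 0.01 N and linear speed of short_roller above 0.75 m/s).
It also fails if it takes over 56 s, if anything falls off the work surface, if the arm or the gripper's body presses on something with over 40 N, if the wrist force passes 120 N, or if a joint passes its speed limit or range.

## Working session

There is one attempt and no reset: what is moved stays moved. The work goes in short steps, Python scripts to look and compute and a shell command to move; the robot and the scene stay as the last step left them, time stands still between calls to the robot, and variables do not carry over. Pictures are saved under pics/ and viewed, about 8 in all and at most 12, crops included, and the job is handed in when it is done.

```bash
mkdir -p pics
cat > h.py <<'E'
import numpy as np, cv2
from workcell import r
def K(n):
    p=r.camera_params(n); f=200/np.tan(np.radians(p["vertical_fov"])/2)
    return f,p["cx"],p["cy"],np.array(p["R"]),np.array(p["t"])
def ray(k,u,v,z):
    f,cx,cy,R,t=k; c=-R.T@t; d=R.T@np.array([(u-cx)/f,(v-cy)/f,1]); return c+d*(z-c[2])/d[2]
def proj(k,X):
    f,cx,cy,R,t=k; q=R@np.array(X)+t; return q[:2]/q[2]*f+[cx,cy]
E
python3 - <<'E'
from h import *
for n in("top","scene"):
    cv2.imwrite(f"pics/{n}0.png",r.get_image(n)); k=K(n); print(n,k[0],k[1:3],-k[3].T@k[4],k[3].round(3).tolist())
o=r.get_obs(); print(o)
E
```

```text
top 384.9209373515967 (317.6925927138686, 193.14943497469434) [ 0.40770177 -0.00758703  1.14312909] [[0.009, -1.0, -0.001], [-0.998, -0.009, -0.064], [0.064, 0.001, -0.998]]
scene 509.5252570384606 (322.5243763527028, 200.75922318831127) [1.47747384 0.58148175 0.77384757] [[-0.492, 0.87, -0.021], [0.474, 0.248, -0.845], [-0.73, -0.426, -0.535]]
{'clock': 0.1, 'joint_pos': array([ 1.04351748,  0.59201937,  0.048283  ,  1.60969024, -0.03333349,
        0.94273353, -0.03368752]), 'qvel': array([ 0.00039201, -0.0014023 ,  0.00025678, -0.00345954,  0.00042476,
        0.00022261,  0.00062986]), 'joint_efforts': array([ 5.16697095e-03, -5.49995863e+01,  1.55294046e+00, -1.98824340e+01,
        9.62796476e-03,  3.86287604e-03, -4.83149222e-06]), 'ee_pos': array([ 0.30442548, -0.65714453,  0.22366191]), 'tool_rot': array([ 9.76561258e-01,  2.15237224e-01, -2.56624595e-04, -9.90268975e-04]), 'wrist_force': array([-0.09392697, -0.69525373, -1.048935  ]), 'moment': array([ 0.05380753, -0.00827421,  0.00315894]), 'finger_gap': 0.0855230093151394}
```

View pics/top0.png

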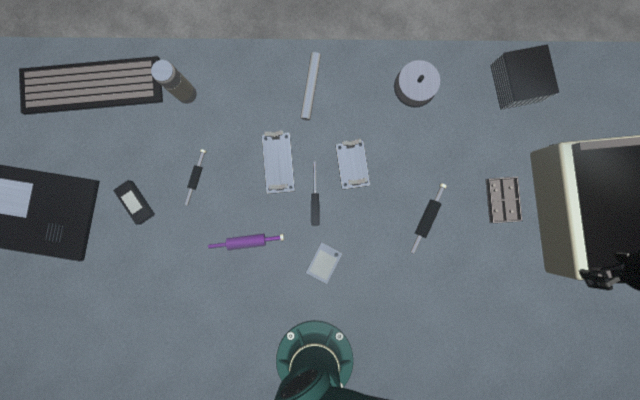

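View pics/scene0.png

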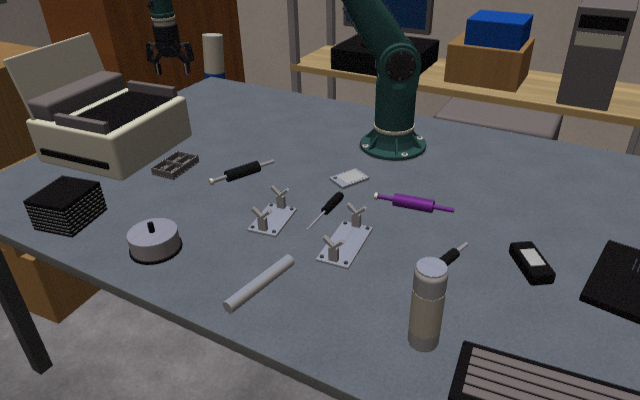

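Candidates in the top view:
- Black roller at (428,218): the long one.
- Black roller at (194,178): the short one.
- Purple roller at (246,242): the decoy.
- Screwdriver at (315,209), grey bar at (311,86) and meter at (134,202): not wanted.
- Stands at (278,163) and (352,164): the left one looks longer, so it should be the wide stand.

I'll measure these and check with one crop.

Run:
```python
from h import *
im=cv2.imread("pics/top0.png"); k=K("top"); g=cv2.cvtColor(im,6).astype(int); hsv=cv2.cvtColor(im,40)
def rect(m,off,z,name):
    cs,_=cv2.findContours(m.astype('uint8'),0,2); c=max(cs,key=cv2.contourArea)+np.array(off)
    (cx,cy),wh,a=cv2.minAreaRect(c); b=cv2.boxPoints(((cx,cy),wh,a))
    P=[ray(k,*q,z)[:2] for q in b]; e=[P[1]-P[0],P[2]-P[1]]; l=max(e,key=np.linalg.norm)
    C=ray(k,cx,cy,z)[:2]
    print(name,"px",(round(cx,1),round(cy,1)),"C",C.round(4),"sizes mm",[round(1000*np.linalg.norm(x),1) for x in e],"yaw",round(np.arctan2(l[1],l[0]),3),"r",np.linalg.norm(C).round(3)); return c
def win(u0,u1,v0,v1,f): return f(g[v0:v1,u0:u1]),(u0,v0)
cc=[]
for n,w,z in(("long",(405,455,175,260),.018),("short",(178,212,143,212),.013)):
    m,o=win(*w,lambda x:x<55); cc.append(rect(m,o,z,n+" rubber"))
for n,w in(("wide",(255,302,122,200)),("narrow",(330,376,130,195))):
    m,o=win(*w,lambda x:x>np.median(g)+25); m=cv2.morphologyEx(m.astype('uint8'),3,np.ones((5,5)));cc.append(rect(m,o,.008,n))
print(np.median(g))
cv2.drawContours(im,cc,-1,(0,0,255),1)
a=cv2.resize(im[120:260,170:450],None,fx=2.8,fy=2.8,interpolation=cv2.INTER_CUBIC); cv2.imwrite("pics/crop1.png",a)
```

```text
long rubber px (427.6, 218.1) C [ 0.4096 -0.3274] sizes mm [np.float64(106.5), np.float64(31.8)] yaw -0.438 r 0.524
short rubber px (194.6, 176.9) C [0.5247 0.3573] sizes mm [np.float64(63.6), np.float64(22.1)] yaw -0.276 r 0.635
wide px (277.5, 161.2) C [0.5744 0.1142] sizes mm [np.float64(83.8), np.float64(184.5)] yaw -3.041 r 0.586
narrow px (352.3, 163.6) C [ 0.5693 -0.1081] sizes mm [np.float64(83.5), np.float64(140.6)] yaw -2.994 r 0.579
120.0
```

View pics/crop1.png

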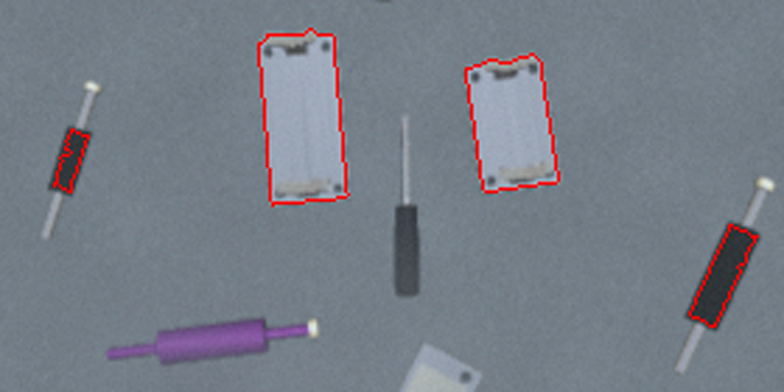

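The choice is confirmed. The two black rollers are at top-view (428,218), long, and (195,177), short, and the measured rubber sizes fit. The left stand measures 184 mm and the right 141 mm, so the left is the wide one. I'll go above the long roller first.

```bash
python3 -m handwheel '[[[0,0,-40,0,0,0,0],[26,-28,0,0,0,0,0],[26,-28,0,0,0,0,0],[26,-28,0,0,0,0,0],[26,-28,0,0,0,0,0]]]' 40
python3 -m handwheel '[[[26,-28,0,0,0,0,0],[26,-28,0,0,0,0,0],[26,-28,0,0,0,0,0],[26,-28,0,0,0,0,0],[26,-28,0,0,0,0,0]]]'
python3 -m handwheel '[[[0,0,15,0,0,0.125,0],[0,0,15,0,0,0.125,0],[0,0,15,0,0,0.125,0],[0,0,15,0,0,0.125,0],[0,0,0,0,0,0.125,0]]]'
python3 -m handwheel '[[[0,0,0,0,0,0.125,0],[0,0,0,0,0,0.122,0],[0,0,0,0,0,0,0],[0,0,0,0,0,0,0]]]'
cat >> h.py <<'E'
def tool():
    from scipy.spatial.transform import Rotation as Ro
    o=r.get_obs(); return np.array(o["ee_pos"]),Ro.from_quat(o["tool_rot"]).as_matrix(),o
def go(C,yaw,z):
    p,M,o=tool(); d=1000*M.T@(np.array([C[0],C[1],z])-p); ty=np.arctan2(M[1,0],M[0,0])
    dy=(yaw-ty+np.pi/2)%np.pi-np.pi/2
    from scipy.spatial.transform import Rotation as Ro
    lev=Ro.from_matrix(M.T@np.array([[np.cos(ty),np.sin(ty),0],[np.sin(ty),-np.cos(ty),0],[0,0,-1]])).as_rotvec()
    print("clock",o["clock"],"tcp",p.round(4),"tyaw",ty.round(3),"shift mm(tool)",d.round(1),"rz",round(-dy,3),"tiltfix",lev.round(3),"q7",o["joint_pos"][6].round(2),"F",o["wrist_force"].round(1),"gap",round(o["finger_gap"],4))
def bw(n):
    im=r.get_image(n); return im
E
python3 - <<'E'
from h import *
k=K("wrist"); im=r.get_image("wrist"); cv2.imwrite("pics/w1.png",im); go((.4096,-.3274),-.438,.1)
print(-k[3].T@k[4], proj(k,(.4096,-.3274,.018)))
E
```

```text
clock: 0.52
ee_pos: [0.3521, -0.5107, 0.2644]
tool_rot: [0.977, 0.215, -0.0, -0.0]
wrist_force: [0.4, -0.4, -0.2]
finger_gap: 0.0851
clock: 0.93
ee_pos: [0.4111, -0.3288, 0.2645]
tool_rot: [0.977, 0.215, -0.0, -0.0]
wrist_force: [0.4, 0.5, 0.8]
finger_gap: 0.0851
clock: 1.35
ee_pos: [0.4092, -0.3292, 0.2018]
tool_rot: [0.995, -0.098, -0.003, -0.001]
wrist_force: [-0.3, 0.3, -0.2]
finger_gap: 0.0856
clock: 1.68
ee_pos: [0.411, -0.3306, 0.2044]
tool_rot: [0.976, -0.216, -0.0, 0.0]
wrist_force: [0.5, -0.0, -0.5]
finger_gap: 0.0856
clock 1.7333 tcp [ 0.4111 -0.3306  0.2046] tyaw -0.435 shift mm(tool) [ -2.6  -2.3 104.6] rz 0.003 tiltfix [0. 0. 0.] q7 -1.3 F [ 0.7  0.2 -0.3] gap 0.0854
[ 0.47380724 -0.35966911  0.35274173] [318.59666204 177.91115551]
```

View pics/w1.png

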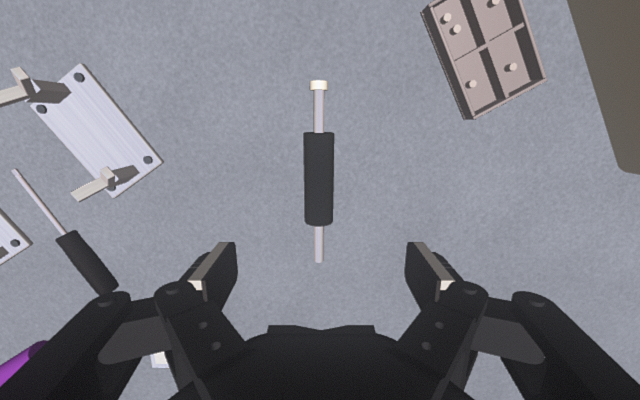

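The wrist view puts the long roller at (319,178), standing vertical, which matches the predicted (318.6,177.9). I'll descend and grip.

```bash
python3 -m handwheel '[[[-1.3,-1.2,40,0,0,0,0],[-1.3,-1.2,40,0,0,0,0],[0,0,40,0,0,0,0],[0,0,40,0,0,0,0],[0,0,15,0,0,0,0]]]' 40
python3 -m handwheel '[[[0,0,12,0,0,0,0],[0,0,0,0,0,0,0],[0,0,0,0,0,0,120],[0,0,0,0,0,0,120],[0,0,0,0,0,0,120]]]'
python3 -m handwheel '[[[0,0,0,0,0,0,255],[0,0,0,0,0,0,255],[0,0,0,0,0,0,255],[0,0,0,0,0,0,255],[0,0,0,0,0,0,255]]]'
```

```text
clock: 2.15
ee_pos: [0.4078, -0.3257, 0.0255]
tool_rot: [0.976, -0.216, -0.003, -0.002]
wrist_force: [-0.2, 0.6, 0.3]
finger_gap: 0.0852
clock: 2.57
ee_pos: [0.4109, -0.3284, 0.0193]
tool_rot: [0.976, -0.217, 0.002, 0.001]
wrist_force: [-0.8, -0.8, 0.4]
finger_gap: 0.0513
clock: 2.98
ee_pos: [0.4108, -0.3276, 0.0193]
tool_rot: [0.976, -0.217, 0.001, 0.0]
wrist_force: [0.2, 1.7, 8.4]
finger_gap: 0.0283
```

Run:
```python
from h import *
cv2.imwrite("pics/w2.png",r.get_image("wrist")); go((.4096,-.3274),-.438,.014)
```

```text
clock 3.0333 tcp [ 0.4108 -0.3276  0.0193] tyaw -0.438 shift mm(tool) [-1.2  0.3  5.3] rz 0.0 tiltfix [-0.    -0.002  0.   ] q7 -1.23 F [0.2 1.6 8.9] gap 0.0284
```

View pics/w2.png

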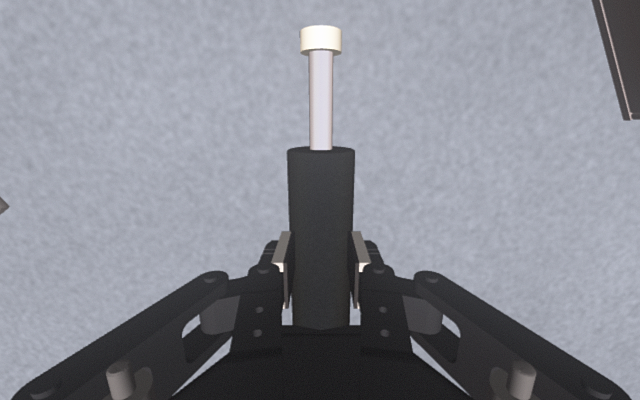

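The rubber is between the pads, but the 28 mm gap and 9 N upward force say the pads are squeezing above the axis. I'll reopen, go lower and regrip.

```bash
python3 -m handwheel '[[[0,0,0,0,0,0,90],[0,0,0,0,0,0,90],[0,0,6,0,0,0,90],[0,0,2,0,0,0,90],[0,0,0,0,0,0,90]]]' 40
python3 -m handwheel '[[[0,0,0,0,0,0,255],[0,0,0,0,0,0,255],[0,0,0,0,0,0,255],[0,0,0,0,0,0,255],[0,0,0,0,0,0,255]]]'
```

```text
clock: 3.45
ee_pos: [0.4093, -0.3272, 0.0089]
tool_rot: [0.976, -0.217, -0.001, -0.0]
wrist_force: [0.1, -0.0, 0.8]
finger_gap: 0.055
clock: 3.87
ee_pos: [0.4096, -0.3275, 0.0097]
tool_rot: [0.976, -0.217, -0.0, -0.0]
wrist_force: [-0.8, 0.7, 1.6]
finger_gap: 0.0341
```

```bash
python3 -m handwheel '[[[0,0,-5,0,0,0,255],[0,0,-10,0,0,0,255],[0,0,-20,0,0,0,255],[0,0,-30,0,0,0,255],[0,0,-40,0,0,0,255]]]' 60
python3 -m handwheel '[[[0,0,-40,0,0,0,255],[0,0,-20,0,0,0,255],[0,0,0,0,0,0,255]]]'
python3 - <<'E'
from h import *
k=K("wrist");im=r.get_image("wrist"); cv2.imwrite("pics/w3.png",im); go((.570,.114),.10,.17)
E
```

```text
clock: 4.28
ee_pos: [0.4079, -0.326, 0.1142]
tool_rot: [0.976, -0.217, -0.003, -0.001]
wrist_force: [1.7, -0.9, -4.4]
finger_gap: 0.0333
clock: 4.53
ee_pos: [0.4122, -0.3295, 0.1799]
tool_rot: [0.976, -0.217, 0.005, 0.002]
wrist_force: [0.1, -1.2, -4.3]
finger_gap: 0.0334
clock 4.5833 tcp [ 0.411  -0.3284  0.1773] tyaw -0.438 shift mm(tool) [ -43.7 -468.1    6.7] rz -0.538 tiltfix [ 0.001 -0.006 -0.   ] q7 -1.28 F [ 0.1 -0.1 -5.3] gap 0.0332
```

View pics/w3.png

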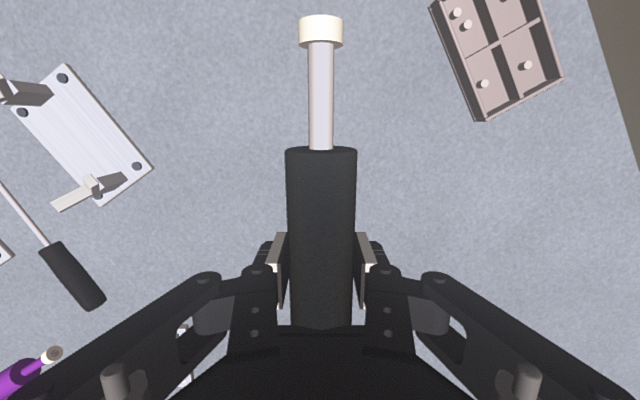

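```bash
python3 -m handwheel '[[[-3,-18,0,0,0,0,255],[-6,-34,0,0,0,0,255],[-6,-34,0,0,0,0,255],[-6,-34,0,0,0,0,255],[-6,-34,0,0,0,0,255]]]'
python3 -m handwheel '[[[-6,-34,0,0,0,0,255],[-6,-34,0,0,0,0,255],[-6,-34,0,0,0,0,255],[-6,-34,0,0,0,0,255],[-6,-34,0,0,0,0,255]]]'
python3 -m handwheel '[[[0,0,0,0,0,-0.1,255],[0,0,0,0,0,-0.12,255],[0,0,0,0,0,-0.12,255],[0,0,0,0,0,-0.12,255],[0,0,0,0,0,-0.08,255]]]'
python3 -m handwheel '[[[0,0,0,0,0,0,255],[0,0,0,0,0,0,255],[0,0,0,0,0,0,255]]]'
python3 - <<'E'
from h import *
k=K("wrist");im=r.get_image("wrist"); cv2.imwrite("pics/w4.png",im); np.save("k4.npy",np.array(k,dtype=object),allow_pickle=True)
go((.570,.114),.10,.17)
p,M,o=tool()
for x in(.055,.11): print(x,proj(k,p+M@np.array([x,0,-.0085])))
E
```

```text
clock: 5.0
ee_pos: [0.4488, -0.1746, 0.1728]
tool_rot: [0.976, -0.218, -0.002, -0.0]
wrist_force: [1.5, -0.4, -3.4]
finger_gap: 0.033
clock: 5.42
ee_pos: [0.4937, -0.0082, 0.1727]
tool_rot: [0.976, -0.217, -0.002, 0.001]
wrist_force: [0.4, -0.8, -3.5]
finger_gap: 0.0331
clock: 5.83
ee_pos: [0.4934, -0.0098, 0.1726]
tool_rot: [0.999, 0.054, -0.003, -0.0]
wrist_force: [0.2, 0.2, -3.0]
finger_gap: 0.0332
clock: 6.08
ee_pos: [0.4946, -0.0101, 0.1736]
tool_rot: [0.999, 0.05, -0.001, -0.0]
wrist_force: [-0.1, -0.4, -3.4]
finger_gap: 0.0333
clock 6.1333 tcp [ 0.4949 -0.0101  0.1739] tyaw 0.1 shift mm(tool) [  87.1 -116.     3.8] rz 0.0 tiltfix [-0.     0.002 -0.   ] q7 -1.52 F [-0.4 -0.8 -3.9] gap 0.0333
0.055 [320.41739072 145.5399034 ]
0.11 [320.25223801  17.50198007]
```

View pics/w4.png

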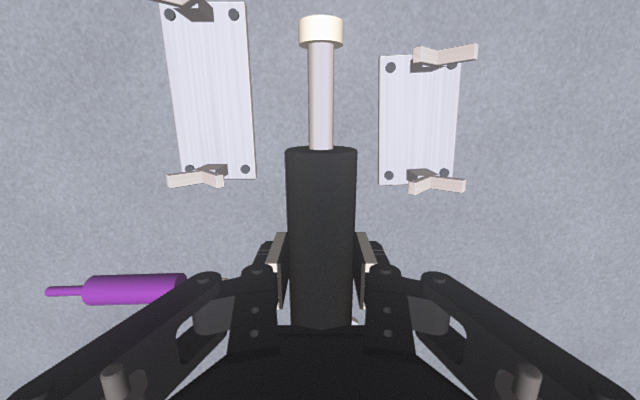

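Run:
```python
from h import *
k=np.load("k4.npy",allow_pickle=True); im=cv2.imread("pics/w4.png"); g=cv2.cvtColor(im,6)
H={"wide":[(169,14),(235,14),(190,169),(245,169)],"narrow":[(390,67),(452,65),(389,175),(450,174)]}
for n,h in H.items():
    Q=[]
    for u,v in h:
        w=(g[max(v-7,0):v+8,u-7:u+8]<110).astype('uint8'); N,_,s,c=cv2.connectedComponentsWithStats(w)
        cand=[(np.hypot(*(c[i]-[7,min(v,7)])),i) for i in range(1,N) if s[i,4]>12]; d,i=min(cand)
        q=c[i]+[u-7,max(v-7,0)]; Q.append(ray(k,*q,.008)[:2]); print(n,(u,v),q.round(1),s[i,4],Q[-1].round(4))
    Q=np.array(Q); d=Q[0]+Q[1]-Q[2]-Q[3]; e=Q[0]+Q[2]-Q[1]-Q[3]
    print(n,"C",Q.mean(0).round(4),"yaw",np.arctan2(d[1],d[0]).round(3),"yaw lat",np.arctan2(-e[0],e[1]).round(3),"sep",np.hypot(*d)/2,np.hypot(*e)/2)
    go(Q.mean(0),np.arctan2(d[1],d[0]),.10)
# side edges of bases
for rows,a,b in((range(40,150,10),130,290),(range(85,165,8),365,480)):
    for v in(rows[0],rows[-1]):
        x=np.where(g[v,a:b]>165)[0]+a; A,B=ray(k,x[0],v,.008)[:2],ray(k,x[-1],v,.008)[:2]; print(v,x[0],x[-1],A.round(4),B.round(4),((A+B)/2).round(4),np.hypot(*(A-B)).round(4))
```

```text
wide (169, 14) [169.5  14.2] 66 [0.6433 0.1523]
wide (235, 14) [236.2  16.8] 17 [0.6476 0.0877]Traceback (most recent call last):
  File "<stdin>", line 8, in <module>
ValueError: min() iterable argument is empty
```

Run:
```python
from h import *
k=np.load("k4.npy",allow_pickle=True); im=cv2.imread("pics/w4.png"); g=cv2.cvtColor(im,6)
H={"wide":[(169,14),(237,14),(190,169),(246,169)],"narrow":[(390,67),(452,65),(389,175),(450,174)]}
for n,h in H.items():
    Q=[]
    for u,v in h:
        p=g[v-6:v+7,u-6:u+7].astype(float); w=np.clip(150-p,0,40); yy,xx=np.mgrid[-6:7,-6:7]
        q=np.array([u+(w*xx).sum()/w.sum(),v+(w*yy).sum()/w.sum()]); Q.append(ray(k,*q,.008)[:2]); print(n,(u,v),q.round(1),Q[-1].round(4))
    Q=np.array(Q); d=Q[0]+Q[1]-Q[2]-Q[3]; e=Q[0]+Q[2]-Q[1]-Q[3]
    print(n,"C",Q.mean(0).round(4),"yaw",np.arctan2(d[1],d[0]).round(3),"yaw lat",np.arctan2(-e[0],e[1]).round(3),"sep",np.hypot(*d)/2,np.hypot(*e)/2)
    go(Q.mean(0),np.arctan2(d[1],d[0]),.10)
for rows,a,b in(((40,60,140,150),130,282),((85,95,150,160),365,480)):
    for v in rows:
        x=np.where(g[v,a:b]>175)[0]+a; A,B=ray(k,x[0],v,.008)[:2],ray(k,x[-1],v,.008)[:2]; print(v,x[0],x[-1],((A+B)/2).round(4),np.hypot(*(A-B)).round(4))
```

```text
wide (169, 14) [169.7  14.2] [0.6434 0.1521]
wide (237, 14) [234.1  14.5] [0.6493 0.0898]
wide (190, 169) [189.4 168.3] [0.4924 0.1372]
wide (246, 169) [245.  168.5] [0.4983 0.0753]
wide C [0.5708 0.1136] yaw 0.097 yaw lat 0.095 sep 0.15171524133817083 0.0623870357398559
clock 6.1333 tcp [ 0.4949 -0.0101  0.1739] tyaw 0.1 shift mm(tool) [  88.1 -115.5   73.8] rz 0.003 tiltfix [-0.     0.002 -0.   ] q7 -1.52 F [-0.4 -0.8 -3.9] gap 0.0333
narrow (390, 67) [390.1  67.1] [ 0.6178 -0.0692]
narrow (452, 65) [451.5  64.9] [ 0.626 -0.131]
narrow (389, 175) [388.5 174.8] [ 0.5071 -0.086 ]
narrow (450, 174) [446.5 173.3] [ 0.5152 -0.1507]
narrow C [ 0.5666 -0.1093] yaw 0.163 yaw lat 0.128 sep 0.11226491646353569 0.06381734864569763
clock 6.1333 tcp [ 0.4949 -0.0101  0.1739] tyaw 0.1 shift mm(tool) [ 61.5 105.8  73.8] rz -0.063 tiltfix [-0.     0.002 -0.   ] q7 -1.52 F [-0.4 -0.8 -3.9] gap 0.0333
40 163 281 [0.6257 0.1014] 0.1174
60 163 247 [0.6057 0.1185] 0.085
140 177 274 [0.5277 0.0972] 0.1057
150 150 273 [0.5153 0.1125] 0.1353
85 365 479 [ 0.6042 -0.105 ] 0.1182
95 379 473 [ 0.595  -0.1111] 0.0983
150 379 454 [ 0.5376 -0.1121] 0.0826
160 379 454 [ 0.5268 -0.1142] 0.0834
```

Wide stand: centre (0.571, 0.114), yaw 0.097. The hole spacing of 152 × 62 mm fits the plate. I'll move over it.

```bash
python3 -m handwheel '[[[18,-23,0,0,0,0,255],[20,-26,0,0,0,0,255],[20,-26,0,0,0,0,255],[18,-23,0,0,0,0,255],[12,-17.5,0,0,0,0.003,255]]]'
python3 -m handwheel '[[[0,0,15,0,0,0,255],[0,0,15,0,0,0,255],[0,0,15,0,0,0,255],[0,0,5,0,0,0,255],[0,0,0,0,0,0,255]]]'
python3 - <<'E'
from h import *
k=K("wrist");im=r.get_image("wrist"); cv2.imwrite("pics/w5.png",im)
go((.5708,.1136),.097,.0515)
E
```

```text
clock: 6.55
ee_pos: [0.5732, 0.1173, 0.1746]
tool_rot: [0.999, 0.05, 0.001, -0.001]
wrist_force: [0.5, 0.6, -3.4]
finger_gap: 0.0334
clock: 6.97
ee_pos: [0.5699, 0.1135, 0.123]
tool_rot: [0.999, 0.049, -0.002, 0.001]
wrist_force: [-0.3, -0.3, -4.0]
finger_gap: 0.0332
clock 7.0167 tcp [0.5709 0.1137 0.1241] tyaw 0.098 shift mm(tool) [ 0.1  0.1 72.6] rz 0.001 tiltfix [0.    0.002 0.   ] q7 -1.73 F [-0.2  0.7 -4.2] gap 0.0336
```

View pics/w5.png

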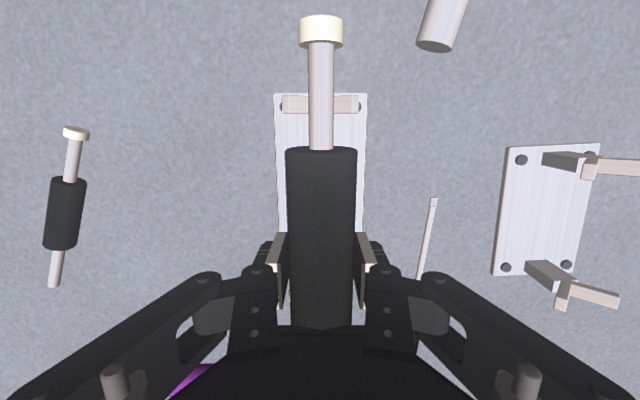

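The wide stand's far fork spans u 282–358 and is centred under the shaft at u=320, so it is aligned. I'll lower.

```bash
python3 -m handwheel '[[[0,0,20,0,0,0,255],[0,0,20,0,0,0,255],[0,0,12,0,0,0,255],[0,0,6,0,0,0,255],[0,0,4,0,0,0,255]]]'
python3 -m handwheel '[[[0,0,3,0,0,0,255],[0,0,2,0,0,0,255],[0,0,2,0,0,0,255],[0,0,0,0,0,0,255],[0,0,0,0,0,0,255]]]'
```

```text
clock: 7.43
ee_pos: [0.5715, 0.1138, 0.0625]
tool_rot: [0.999, 0.049, -0.0, 0.0]
wrist_force: [0.4, -0.1, -3.0]
finger_gap: 0.0331
clock: 7.85
ee_pos: [0.5717, 0.114, 0.0561]
tool_rot: [0.999, 0.049, 0.0, -0.0]
wrist_force: [-0.1, -0.2, -3.7]
finger_gap: 0.0333
```

```bash
python3 -m handwheel '[[[0,0,2,0,0,0,255],[0,0,1,0,0,0,255],[0,0,0,0,0,0,255],[0,0,0,0,0,0,255]]]'
python3 -m handwheel '[[[0,0,1,0,0,0,255],[0,0,1,0,0,0,255],[0,0,0,0,0,0,255],[0,0,0,0,0,0,255]]]'
```

```text
clock: 8.18
ee_pos: [0.5715, 0.1139, 0.0527]
tool_rot: [0.999, 0.049, 0.0, -0.0]
wrist_force: [-0.5, 0.1, -3.6]
finger_gap: 0.0336
clock: 8.52
ee_pos: [0.5716, 0.1141, 0.0522]
tool_rot: [0.999, 0.049, 0.0, -0.0]
wrist_force: [-2.5, 0.7, 8.5]
finger_gap: 0.0328
```

Contact felt at TCP z = 0.052, as predicted. I'll release and retreat.

```bash
python3 -m handwheel '[[[0,0,0,0,0,0,110],[0,0,0,0,0,0,80],[0,0,0,0,0,0,20],[0,0,0,0,0,0,0],[0,0,0,0,0,0,0]]]' 20
python3 -m handwheel '[[[0,0,-10,0,0,0,0],[0,0,-20,0,0,0,0],[0,0,-40,0,0,0,0],[0,0,-40,0,0,0,0],[0,0,-10,0,0,0,0]]]'
python3 - <<'E'
from h import *
k=K("wrist");im=r.get_image("wrist"); s=r.get_image("scene"); cv2.imwrite("pics/w6.png",np.hstack([cv2.resize(im,(400,250)),cv2.resize(s[120:320,180:500],(400,250))])); cv2.imwrite("pics/w6full.png",im); np.save("k6.npy",np.array(k,dtype=object),allow_pickle=True)
for x in(-.055,0,.055,.11): 
    a=np.array([np.cos(.097),np.sin(.097)])*x; print(proj(k,(.5708+a[0],.1136+a[1],.06)))
go((.5247,.3573),-.276,.2)
E
```

```text
clock: 8.93
ee_pos: [0.5716, 0.1138, 0.0507]
tool_rot: [0.999, 0.049, 0.0, 0.0]
wrist_force: [0.5, 0.9, 0.5]
finger_gap: 0.0854
clock: 9.35
ee_pos: [0.5752, 0.1146, 0.177]
tool_rot: [0.999, 0.049, 0.005, -0.001]
wrist_force: [0.8, 0.0, 0.6]
finger_gap: 0.0855
[321.14184257 247.72639704]
[321.20758767 195.89433659]
[321.28060771 138.32686591]
[321.36218091  74.01626427]
clock 9.45 tcp [0.5739 0.1144 0.1744] tyaw 0.099 shift mm(tool) [ -24.8 -246.6  -25.5] rz 0.375 tiltfix [-0.001 -0.007  0.   ] q7 -1.73 F [ 0.4 -0.1 -1.2] gap 0.0855
```

View pics/w6.png

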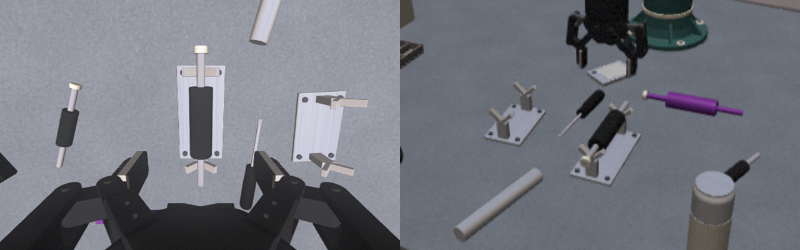

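The long roller lies seated between the forks, from (200,50) to (200,185) in the left panel. Next is the short roller, measured from this same view.

Run:
```python
from h import *
k=np.load("k6.npy",allow_pickle=True); im=cv2.imread("pics/w6full.png"); g=cv2.cvtColor(im,6)
m=(g[130:275,70:150]<75).astype('uint8'); cs,_=cv2.findContours(m,0,2); c=max(cs,key=cv2.contourArea)+np.array([70,130])
R=cv2.minAreaRect(c); b=cv2.boxPoints(R); P=[ray(k,*q,.016)[:2] for q in b]; e=[P[1]-P[0],P[2]-P[1]]; l=max(e,key=np.linalg.norm)
C=ray(k,*R[0],.016)[:2]; yaw=np.arctan(l[1]/l[0]); print(R,C,[np.linalg.norm(x) for x in e],yaw)
go(C,yaw,.20)
H=[(481,157),(550,155),(478,248),(538,249)]
Q=[]
for u,v in H:
    p=g[v-9:v+10,u-9:u+10].astype(float); print(p.min()); yy,xx=np.mgrid[-9:10,-9:10]; w=np.clip(140-p,0,40)
    Q.append(ray(k,u+(w*xx).sum()/w.sum(),v+(w*yy).sum()/w.sum(),.008)[:2].round(4))
print(Q)
```

```text
((107.17308044433594, 204.1346435546875), (26.67179298400879, 62.16881561279297), 11.309932708740234) [0.5253011  0.35504548] [np.float64(0.0781614687027097), np.float64(0.02854523034557575)] -0.28479450825380037
clock 9.45 tcp [0.5739 0.1144 0.1744] tyaw 0.099 shift mm(tool) [ -24.5 -244.3  -25.5] rz 0.383 tiltfix [-0.001 -0.007  0.   ] q7 -1.73 F [ 0.4 -0.1 -1.2] gap 0.0855
76.0
81.0
70.0
78.0
[array([ 0.6178, -0.0634]), array([ 0.6284, -0.132 ]), array([ 0.5069, -0.0861]), array([ 0.5136, -0.1504])]
```

```bash
python3 -m handwheel '[[[-3,-30,0,0,0,0,0],[-4,-36,0,0,0,0,0],[-4,-36,0,0,0,0,0],[-4,-36,0,0,0,0,0],[-4,-36,0,0,0,0,0]]]' 40
python3 -m handwheel '[[[-3.5,-35,0,0,0,0.06,0],[-2,-35,0,0,0,0.12,0],[0,0,0,0,0,0.12,0],[0,0,0,0,0,0.08,0],[0,0,0,0,0,0,0]]]'
python3 - <<'E'
from h import *
k=K("wrist"); im=r.get_image("wrist"); g=cv2.cvtColor(im,6); cv2.imwrite("pics/w7.png",im)
q=proj(k,(.525,.355,.013)).astype(int); u0,v0=q[0]-45,q[1]-70; print(q)
m=(g[v0:v0+140,u0:u0+90]<75).astype('uint8'); cs,_=cv2.findContours(m,0,2); c=max(cs,key=cv2.contourArea)+np.array([u0,v0])
R=cv2.minAreaRect(c); b=cv2.boxPoints(R); P=[ray(k,*x,.014)[:2] for x in b]; e=[P[1]-P[0],P[2]-P[1]]; l=max(e,key=np.linalg.norm)
C=ray(k,*R[0],.014)[:2]; yaw=np.arctan(l[1]/l[0]); print(R,C,[np.linalg.norm(x) for x in e],yaw)
go(C,yaw,.01)
E
```

```text
clock: 9.87
ee_pos: [0.5338, 0.286, 0.1693]
tool_rot: [0.999, 0.049, -0.001, 0.001]
wrist_force: [0.8, 0.9, 0.1]
finger_gap: 0.0856
clock: 10.28
ee_pos: [0.5235, 0.3551, 0.1689]
tool_rot: [0.99, -0.14, -0.001, 0.001]
wrist_force: [-0.3, -0.7, -0.2]
finger_gap: 0.0854
[319 179]
((318.0, 181.0), (64.0, 22.0), 90.0) [0.52457062 0.35711952] [np.float64(0.02337196503290438), np.float64(0.07191577236955161)] -0.2728138366010678
clock 10.3333 tcp [0.5239 0.3542 0.1692] tyaw -0.279 shift mm(tool) [  0.   -3.5 159.1] rz -0.006 tiltfix [0.003 0.001 0.   ] q7 -2.42 F [ 0.  -0.6  0. ] gap 0.0856
```

View pics/w7.png

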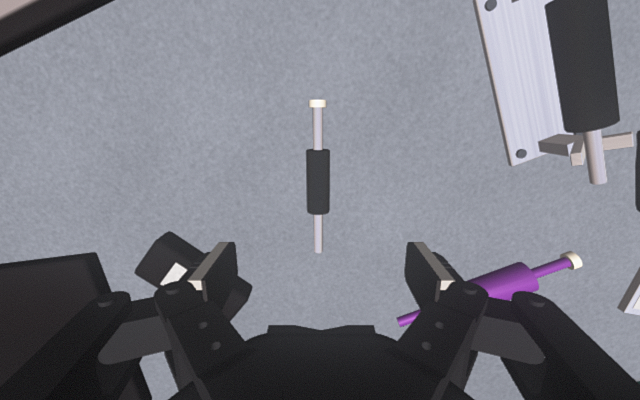

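The short roller is at (318,181), aligned. The black meter at (190,270) may sit under one open finger, so I'll check its tool coordinates from the top image.

Run:
```python
from h import *
p,M,o=tool(); k=K("top"); im=cv2.imread("pics/top0.png"); g=cv2.cvtColor(im,6)
m=(g[172:230,105:160]<70).astype('uint8'); m=cv2.morphologyEx(m,3,np.ones((9,9)))
cs,_=cv2.findContours(m,0,2); c=max(cs,key=cv2.contourArea)+np.array([105,172]); b=cv2.boxPoints(cv2.minAreaRect(c))
for z in(0.,.03):
  for q in b: P=ray(k,*q,z); print(z,P.round(3),(1000*M.T@(P-[.5246,.3571,z])).round(0)[:2])
```

```text
0.0 [0.485 0.603 0.   ] [-106. -225.]
0.0 [0.521 0.552 0.   ] [ -58. -186.]
0.0 [0.415 0.477 0.   ] [-139.  -85.]
0.0 [0.38  0.528 0.   ] [-186. -124.]
0.03 [0.483 0.587 0.03 ] [-103. -209.]
0.03 [0.518 0.537 0.03 ] [ -56. -171.]
0.03 [0.414 0.464 0.03 ] [-135.  -73.]
0.03 [0.38  0.514 0.03 ] [-182. -111.]
```

The meter is clear of the fingers, so I'll descend.

```bash
python3 -m handwheel '[[[0,-1.5,40,0,0,0,0],[0,-1.5,40,0,0,0,0],[0,0,40,0,0,0,0],[0,0,25,0,0,0,0],[0,0,9,0,0,-0.006,0]]]' 40
python3 -m handwheel '[[[0,0,2,0,0,0,60],[0,0,0,0,0,0,120],[0,0,0,0,0,0,140],[0,0,0,0,0,0,140],[0,0,0,0,0,0,140]]]'
python3 -m handwheel '[[[0,0,0,0,0,0,255],[0,0,0,0,0,0,255],[0,0,0,0,0,0,255],[0,0,0,0,0,0,255]]]'
python3 -c "
from h import *
go((.5246,.3571),-.2728,.01)"
```

```text
clock: 10.75
ee_pos: [0.5229, 0.3543, 0.0119]
tool_rot: [0.991, -0.137, -0.003, 0.003]
wrist_force: [-0.2, -0.4, -0.1]
finger_gap: 0.0855
clock: 11.17
ee_pos: [0.5271, 0.3581, 0.0166]
tool_rot: [0.991, -0.137, 0.001, -0.001]
wrist_force: [-0.1, 0.6, -0.7]
finger_gap: 0.0389
clock: 11.5
ee_pos: [0.5285, 0.3603, 0.0192]
tool_rot: [0.991, -0.137, 0.002, -0.003]
wrist_force: [-2.8, -0.9, 21.7]
finger_gap: -0.0
clock 11.5 tcp [0.5285 0.3603 0.0192] tyaw -0.275 shift mm(tool) [-3.   4.3  9.1] rz -0.002 tiltfix [-0.007 -0.004  0.   ] q7 -2.39 F [-2.8 -0.9 21.7] gap -0.0
```

The fingers shut to 0 with 22 N upward, so the grasp missed. I'll open, lift and look.

Run:
```python
from h import *
im=r.get_image("wrist"); s=r.get_image("scene"); cv2.imwrite("pics/w8.png",np.hstack([cv2.resize(im,(400,250)),cv2.resize(s[180:330,380:620],(400,250))]))
```

```text
(no output)
```

View pics/w8.png

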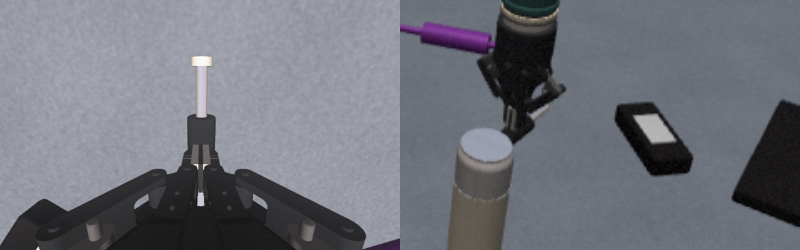

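The roller still lies aligned; the pads slid over its top because the TCP stopped too high (z 0.017). I'll lift, open and remeasure.

```bash
python3 -m handwheel '[[[0,0,-5,0,0,0,255],[0,0,-15,0,0,0,255],[0,0,-30,0,0,0,100],[0,0,-40,0,0,0,0],[0,0,-30,0,0,0,0]]]' 40
python3 -m handwheel '[[[0,0,0,0,0,0,0],[0,0,0,0,0,0,0]]]'
cat > m.py <<'E'
from h import *
k=K("wrist"); im=r.get_image("wrist"); g=cv2.cvtColor(im,6); cv2.imwrite("pics/w9.png",im)
q=proj(k,(.525,.357,.013)).astype(int); u0,v0=q[0]-50,max(q[1]-70,0); print(q)
m=(g[v0:v0+125,u0:u0+100]<75).astype('uint8'); cs,_=cv2.findContours(m,0,2); c=max(cs,key=cv2.contourArea)+np.array([u0,v0])
R=cv2.minAreaRect(c); b=cv2.boxPoints(R); P=[ray(k,*x,.014)[:2] for x in b]; e=[P[1]-P[0],P[2]-P[1]]; l=max(e,key=np.linalg.norm)
C=ray(k,*R[0],.014)[:2]; yaw=np.arctan(l[1]/l[0]); print(R,C,[np.linalg.norm(x) for x in e],yaw)
go(C,yaw,.006)
E
python3 m.py
```

```text
clock: 12.02
ee_pos: [0.5261, 0.3575, 0.1369]
tool_rot: [0.991, -0.137, 0.0, -0.0]
wrist_force: [0.7, -0.1, 0.8]
finger_gap: 0.0357
clock: 12.18
ee_pos: [0.5272, 0.3583, 0.1372]
tool_rot: [0.991, -0.137, 0.002, -0.002]
wrist_force: [-0.2, 0.2, -0.0]
finger_gap: 0.0604
[322 190]
((320.0, 191.5), (71.0, 24.0), 90.0) [0.52515683 0.3599112 ] [np.float64(0.02299664194466627), np.float64(0.07284471814910963)] -0.2650372047005508
clock 12.2333 tcp [0.5259 0.3575 0.1353] tyaw -0.275 shift mm(tool) [ -1.4  -2.  129.3] rz -0.01 tiltfix [-0.001 -0.     0.   ] q7 -2.41 F [ 0.1  0.1 -0.6] gap 0.0675
```

```bash
python3 -m handwheel '[[[-1,-2,40,0,0,0,0],[0,0,40,0,0,0,0],[0,0,30,0,0,0,50],[0,0,5,0,0,0,90],[0,0,0,0,0,0,90]]]' 40
python3 -m handwheel '[[[0,0,0,0,0,0,90],[0,0,5,0,0,0,90],[0,0,3,0,0,0,90],[0,0,0,0,0,0,90],[0,0,0,0,0,0,90]]]'
```

```text
clock: 12.65
ee_pos: [0.5227, 0.3576, 0.0161]
tool_rot: [0.991, -0.137, -0.003, 0.003]
wrist_force: [0.6, -0.3, 0.5]
finger_gap: 0.0556
clock: 13.07
ee_pos: [0.5259, 0.36, 0.0126]
tool_rot: [0.991, -0.137, 0.0, -0.001]
wrist_force: [0.7, -0.5, -0.7]
finger_gap: 0.0554
```

```bash
python3 -m handwheel '[[[0,0,4,0,0,0,90],[0,0,3,0,0,0,90],[0,0,0,0,0,0,90],[0,0,0,0,0,0,90]]]' 30
python3 -m handwheel '[[[0,0,0,0,0,0,130],[0,0,0,0,0,0,130],[0,0,0,0,0,0,150],[0,0,0,0,0,0,150]]]'
```

```text
clock: 13.4
ee_pos: [0.5252, 0.3595, 0.0044]
tool_rot: [0.991, -0.137, -0.0, 0.0]
wrist_force: [0.4, 1.1, -0.6]
finger_gap: 0.0547
clock: 13.73
ee_pos: [0.5256, 0.3596, 0.0048]
tool_rot: [0.991, -0.137, 0.0, -0.0]
wrist_force: [-0.6, -0.6, -0.5]
finger_gap: 0.0352
```

```bash
python3 -m handwheel '[[[0,0,0,0,0,0,180],[0,0,0,0,0,0,180],[0,0,0,0,0,0,200],[0,0,0,0,0,0,200]]]' 30
```

```text
clock: 14.07
ee_pos: [0.5256, 0.3598, 0.0049]
tool_rot: [0.991, -0.137, 0.0, -0.0]
wrist_force: [-0.3, 0.8, 1.5]
finger_gap: 0.0246
```

Gap is 24.6 mm, a true grip. I'll lift.

```bash
python3 -m handwheel '[[[0,0,0,0,0,0,255],[0,0,0,0,0,0,255],[0,0,-5,0,0,0,255],[0,0,-10,0,0,0,255],[0,0,-20,0,0,0,255]]]' 45
python3 -m handwheel '[[[0,0,-30,0,0,0,255],[0,0,-40,0,0,0,255],[0,0,-40,0,0,0,255],[0,0,-30,0,0,0,255],[0,0,0,0,0,0,255]]]'
python3 -m handwheel '[[[0,0,0,0,0,0,255],[0,0,0,0,0,0,255]]]'
python3 - <<'E'
from h import *
go((.567,-.109),.15,.18); go((.49,-.01),.15,.18); go((.44,.10),.15,.18)
E
```

```text
clock: 14.48
ee_pos: [0.5236, 0.3582, 0.0382]
tool_rot: [0.991, -0.137, -0.002, 0.002]
wrist_force: [-0.5, -0.3, -0.3]
finger_gap: 0.0243
clock: 14.9
ee_pos: [0.5296, 0.3618, 0.1874]
tool_rot: [0.99, -0.137, 0.005, -0.005]
wrist_force: [0.4, 0.7, -1.0]
finger_gap: 0.0243
clock: 15.07
ee_pos: [0.5245, 0.3589, 0.1792]
tool_rot: [0.991, -0.137, -0.001, 0.001]
wrist_force: [-0.8, 0.7, -2.4]
finger_gap: 0.0238
clock 15.0667 tcp [0.5245 0.3589 0.1792] tyaw -0.275 shift mm(tool) [ 1.681e+02  4.387e+02 -4.000e-01] rz -0.425 tiltfix [0.001 0.001 0.   ] q7 -2.42 F [-0.8  0.7 -2.4] gap 0.0238
clock 15.0667 tcp [0.5245 0.3589 0.1792] tyaw -0.275 shift mm(tool) [ 67.1 364.4  -0.4] rz -0.425 tiltfix [0.001 0.001 0.   ] q7 -2.42 F [-0.8  0.7 -2.4] gap 0.0238
clock 15.0667 tcp [0.5245 0.3589 0.1792] tyaw -0.275 shift mm(tool) [-10.9 272.1  -0.4] rz -0.425 tiltfix [0.001 0.001 0.   ] q7 -2.42 F [-0.8  0.7 -2.4] gap 0.0238
```

```bash
python3 -m handwheel '[[[4,20,0,0,0,0,255],[7,38,0,0,0,0,255],[7,38,0,0,0,0,255],[7,38,0,0,0,0,255],[7,38,0,0,0,0,255]]]'
python3 -m handwheel '[[[7,38,0,0,0,0,255],[7,38,0,0,0,0,255],[7,38,0,0,0,0,255],[7,38,0,0,0,0,255],[7,40,0,0,0,0,255]]]'
python3 -m handwheel '[[[0,0,0,0,0,-0.1,255],[0,0,0,0,0,-0.12,255],[0,0,0,0,0,-0.12,255],[0,0,0,0,0,-0.085,255],[0,0,0,0,0,0,255]]]'
python3 -m handwheel '[[[0,0,0,0,0,0,255],[0,0,0,0,0,0,255]]]'
python3 - <<'E'
from h import *
k=K("wrist");im=r.get_image("wrist"); cv2.imwrite("pics/w10.png",im); np.save("k10.npy",np.array(k,dtype=object),allow_pickle=True)
go((.567,-.109),.15,.18)
p,M,o=tool()
for x in(.035,.085): print(x,proj(k,p+M@np.array([x,0,-.008])))
E
```

```text
clock: 15.48
ee_pos: [0.5072, 0.1831, 0.1775]
tool_rot: [0.991, -0.137, -0.002, 0.001]
wrist_force: [0.4, -1.0, -0.9]
finger_gap: 0.0241
clock: 15.9
ee_pos: [0.4888, -0.0103, 0.1779]
tool_rot: [0.991, -0.137, -0.002, 0.0]
wrist_force: [0.4, -0.6, -1.8]
finger_gap: 0.024
clock: 16.32
ee_pos: [0.4892, -0.0093, 0.1779]
tool_rot: [0.997, 0.075, -0.002, -0.0]
wrist_force: [-0.1, -0.1, -1.6]
finger_gap: 0.0239
clock: 16.48
ee_pos: [0.4902, -0.009, 0.1787]
tool_rot: [0.997, 0.074, -0.001, 0.0]
wrist_force: [0.6, -0.3, -1.3]
finger_gap: 0.024
clock 16.5333 tcp [ 0.4904 -0.0089  0.179 ] tyaw 0.148 shift mm(tool) [ 60.9 110.3  -1.2] rz -0.002 tiltfix [-0.     0.002 -0.   ] q7 -1.47 F [ 0.1 -1.  -1.8] gap 0.0239
0.035 [320.39631027 185.2303826 ]
0.085 [320.24010782  79.55290809]
```

View pics/w10.png

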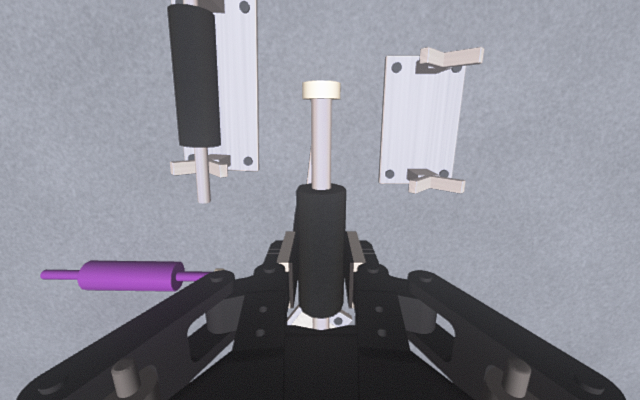

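The short roller is held level: gear tip at v≈80 (predicted 79.6), rubber end at v≈184 (predicted 185). That was my 12th picture, so from here I work from numbers. Narrow stand holes are at (397,67), (457,66), (390,174) and (448,173).

Run:
```python
from h import *
k=np.load("k10.npy",allow_pickle=True); im=cv2.imread("pics/w10.png"); g=cv2.cvtColor(im,6)
Q=np.array([ray(k,u,v,.008)[:2] for u,v in((397,67),(457,66),(390,174),(448,173))])
d=Q[0]+Q[1]-Q[2]-Q[3]; e=Q[0]+Q[2]-Q[1]-Q[3]; print(Q.mean(0),np.arctan2(d[1],d[0]),np.arctan2(-e[0],e[1]),np.hypot(*d)/2,np.hypot(*e)/2)
L=[];Rr=[]
for v in range(90,160,5):
    row=g[v].astype(int); gr=np.diff(cv2.GaussianBlur(g,(5,5),0)[v].astype(int)); a=360+np.argmax(gr[360:420]); b=430+np.argmin(gr[430:490])
    L.append(ray(k,a+.5,v,.008)[:2]); Rr.append(ray(k,b+.5,v,.008)[:2])
L=np.array(L);Rr=np.array(Rr)
def fit(A): c=np.polyfit(A[:,0],A[:,1],1); return np.arctan(c[0]), np.polyval(c,.567)
print("edges",fit(L),fit(Rr),"mid y at x=.567",(fit(L)[1]+fit(Rr)[1])/2)
# brown fork pixels (warm hue)
b,gg,rr=[im[...,i].astype(int) for i in range(3)]; m=((rr-b>8)&(g>120)).astype('uint8'); m[:,:370]=0; m[:40]=0; m[215:]=0
N,_,s,c=cv2.connectedComponentsWithStats(m)
for i in range(1,N):
    if s[i,4]>60:
        x,y,w,h,_=s[i]; print("fork",s[i],[ray(k,x,y+h/2,.07)[:2].round(4).tolist(),ray(k,x+w,y+h/2,.07)[:2].round(4).tolist()],"mid",ray(k,x+w/2,y+h/2,.07)[:2].round(4))
go(Q.mean(0),.15,.10)
```

```text
[ 0.56758504 -0.11023652] 0.16920136225432594 0.16378101323692826 0.11269665727457683 0.06420243001833867
edges (np.float64(0.14461164939464083), np.float64(-0.06590793014681653)) (np.float64(0.15155610463596658), np.float64(-0.14947159357939027)) mid y at x=.567 -0.1076897618631034
fork [420  48   8  15 101] [[0.6179, -0.0731], [0.6189, -0.0797]] mid [ 0.6184 -0.0764]
fork [433  48  51  19 584] [[0.618, -0.0841], [0.6242, -0.1259]] mid [ 0.6211 -0.105 ]
fork [420 177  42  16 393] [[0.5106, -0.0998], [0.5164, -0.1385]] mid [ 0.5135 -0.1192]
fork [409 180   7  13  72] [[0.5077, -0.0899], [0.5087, -0.0964]] mid [ 0.5082 -0.0932]
clock 16.5333 tcp [ 0.4904 -0.0089  0.179 ] tyaw 0.148 shift mm(tool) [ 61.5 111.6  78.8] rz -0.002 tiltfix [-0.     0.002 -0.   ] q7 -1.47 F [ 0.1 -1.  -1.8] gap 0.0239
```

```bash
python3 -m handwheel '[[[10,18,0,0,0,0,255],[15,28,0,0,0,0,255],[16,28,0,0,0,0,255],[12,20,0,0,0,0,255],[8,15,0,0,0,0,255]]]'
python3 -m handwheel '[[[0,0,15,0,0,0,255],[0,0,15,0,0,0,255],[0,0,15,0,0,0,255],[0,0,5,0,0,0,255],[0,0,0,0,0,0,255]]]'
python3 - <<'E'
from h import *
k=K("wrist");im=r.get_image("wrist"); cv2.imwrite("pics/w11.png",im); g=cv2.cvtColor(im,6)
go((.567,-.108),.148,.052)
p,M,o=tool()
for s in(56,-56):
    X=np.array([.567,-.108,.073])+s/1000*np.array([.989,.1475,0]); print("pred fork",s,[proj(k,X+np.array([-.1475,.989,0])*t).round(1).tolist() for t in(.021,-.021)])
b,gg,rr=[im[...,i].astype(int) for i in range(3)]; m=((rr-b>8)&(g>110)).astype('uint8'); m[230:]=0
N,_,s,c=cv2.connectedComponentsWithStats(m)
for i in range(1,N):
    if s[i,4]>40: print(s[i],c[i].round(1))
gb=cv2.GaussianBlur(g,(5,5),0).astype(int)
for v in(130,140,150,160):
    gr=np.diff(gb[v]); print(v,"plate edges",230+np.argmax(gr[230:290]),345+np.argmin(gr[345:410]),"shaft pred",proj(k,p+M@np.array([.05,0,-.008]))[0].round(1))
E
```

```text
clock: 16.95
ee_pos: [0.5694, -0.11, 0.1796]
tool_rot: [0.997, 0.073, 0.001, 0.001]
wrist_force: [-0.1, 0.4, -2.1]
finger_gap: 0.024
clock: 17.37
ee_pos: [0.5663, -0.1071, 0.1281]
tool_rot: [0.997, 0.075, -0.002, -0.0]
wrist_force: [0.1, 0.7, -2.3]
finger_gap: 0.0238
clock 17.4167 tcp [ 0.5671 -0.1073  0.1291] tyaw 0.15 shift mm(tool) [-0.1  0.7 77.1] rz 0.002 tiltfix [-0.     0.002 -0.   ] q7 -1.28 F [ 0.1  0.1 -1.3] gap 0.024
pred fork 56 [[292.1, 134.3], [351.9, 134.3]]
pred fork -56 [[295.8, 275.3], [347.6, 275.3]]
[  0   0  27  82 618] [13.4 35.5]
[179   0   9   8  43] [183.6   3. ]
[ 22  38  20  24 220] [33.2 48.9]
[297  81  21 108 632] [310.7 121.9]
[327  81  25 108 725] [335.7 124.1]
[286 126   6  16  80] [288.2 133.5]
[354 126   5  16  49] [356.5 132.3]
[204 174   3  56  90] [204.7 205. ]
130 plate edges 285 358 shaft pred 320.9
140 plate edges 277 365 shaft pred 320.9
150 plate edges 277 365 shaft pred 320.9
160 plate edges 278 365 shaft pred 320.9
```

Aligned: the fork mid is at u≈322, the plate mid at 321 and the shaft at 321. I'll lower to just above contact.

```bash
python3 -m handwheel '[[[0,0.5,20,0,0,0,255],[0,0,20,0,0,0,255],[0,0,16,0,0,0,255],[0,0,8,0,0,0,255],[0,0,4,0,0,0,255]]]'
python3 -m handwheel '[[[0,0,2,0,0,0,255],[0,0,2,0,0,0,255],[0,0,1,0,0,0,255],[0,0,0,0,0,0,255],[0,0,0,0,0,0,255]]]'
```

```text
clock: 17.83
ee_pos: [0.5677, -0.1079, 0.0613]
tool_rot: [0.997, 0.075, -0.0, -0.0]
wrist_force: [-0.6, -0.4, -1.8]
finger_gap: 0.024
clock: 18.25
ee_pos: [0.5681, -0.1082, 0.0573]
tool_rot: [0.997, 0.075, 0.0, 0.0]
wrist_force: [0.5, -1.3, -2.0]
finger_gap: 0.0241
```

```bash
python3 -m handwheel '[[[0,0,2,0,0,0,255],[0,0,1.5,0,0,0,255],[0,0,0,0,0,0,255],[0,0,0,0,0,0,255]]]'
python3 -m handwheel '[[[0,0,1,0,0,0,255],[0,0,1,0,0,0,255],[0,0,0,0,0,0,255],[0,0,0,0,0,0,255]]]'
```

```text
clock: 18.58
ee_pos: [0.5676, -0.1081, 0.0531]
tool_rot: [0.997, 0.075, -0.0, -0.0]
wrist_force: [-0.6, 0.0, -0.6]
finger_gap: 0.0238
clock: 18.92
ee_pos: [0.5678, -0.108, 0.0512]
tool_rot: [0.997, 0.075, 0.0, -0.0]
wrist_force: [-0.3, 0.3, -0.5]
finger_gap: 0.0238
```

```bash
python3 -m handwheel '[[[0,0,0.7,0,0,0,255],[0,0,0.6,0,0,0,255],[0,0,0,0,0,0,255],[0,0,0,0,0,0,255]]]'
```

```text
clock: 19.25
ee_pos: [0.5679, -0.1079, 0.051]
tool_rot: [0.997, 0.075, 0.0, -0.0]
wrist_force: [-2.1, 1.7, 7.6]
finger_gap: 0.0236
```

Seated, with 7.6 N upward at the predicted height. I'll release and retreat.

```bash
python3 -m handwheel '[[[0,0,0,0,0,0,150],[0,0,0,0,0,0,110],[0,0,0,0,0,0,40],[0,0,0,0,0,0,0],[0,0,0,0,0,0,0]]]' 20
python3 -m handwheel '[[[0,0,-10,0,0,0,0],[0,0,-20,0,0,0,0],[0,0,-40,0,0,0,0],[0,0,-40,0,0,0,0],[0,0,-20,0,0,0,0]]]'
python3 -m handwheel '[[[0,0,-10,0,0,0,0],[0,0,0,0,0,0,0],[0,0,0,0,0,0,0]]]'
python3 - <<'E'
from h import *
def chk(n,im,k,C,yaw,z,box):
    g=cv2.cvtColor(im,6); q=proj(k,(*C,z)).astype(int); u0,v0=q[0]-box,max(q[1]-box,0)
    m=(g[v0:q[1]+box,u0:q[0]+box]<70).astype('uint8'); m=cv2.morphologyEx(m,2,np.ones((5,5)))
    cs,_=cv2.findContours(m,0,2); c=max(cs,key=cv2.contourArea)+np.array([u0,v0]); R=cv2.minAreaRect(c); P=[ray(k,*x,z)[:2] for x in cv2.boxPoints(R)]
    e=[P[1]-P[0],P[2]-P[1]]; l=max(e,key=np.linalg.norm); cc=ray(k,*R[0],z)[:2]; d=cc-C; a=np.array([np.cos(yaw),np.sin(yaw)])
    print(n,"rel mm x,y",(1000*d@a).round(1),(1000*d@np.array([-a[1],a[0]])).round(1),"yaw",np.arctan(l[1]/l[0]).round(3),"vs",yaw,"size",[round(1000*np.linalg.norm(x)) for x in e])
k=K("wrist");im=r.get_image("wrist"); cv2.imwrite("pics/w12.png",im); go((.567,-.108),.148,.2)
chk("short wrist",im,k,np.array([.567,-.108]),.148,.059,65)
im=r.get_image("top");k=K("top"); cv2.imwrite("pics/top1.png",im)
chk("short top",im,k,np.array([.567,-.108]),.148,.059,22)
chk("long top",im,k,np.array([.5708,.1136]),.097,.06,30)
E
```

```text
clock: 19.67
ee_pos: [0.5677, -0.1082, 0.0497]
tool_rot: [0.997, 0.075, -0.0, 0.0]
wrist_force: [-0.3, 0.2, 1.1]
finger_gap: 0.0811
clock: 20.08
ee_pos: [0.5699, -0.1086, 0.1847]
tool_rot: [0.997, 0.075, 0.003, 0.001]
wrist_force: [0.5, -0.7, 0.0]
finger_gap: 0.0858
clock: 20.33
ee_pos: [0.5672, -0.1079, 0.1897]
tool_rot: [0.997, 0.075, -0.0, -0.0]
wrist_force: [0.2, 0.6, -0.5]
finger_gap: 0.0852
clock 20.3833 tcp [ 0.5665 -0.1078  0.1886] tyaw 0.15 shift mm(tool) [  0.4   0.2 -11.4] rz 0.002 tiltfix [-0.001  0.003 -0.   ] q7 -1.28 F [ 0.8 -1.3 -1.3] gap 0.085
short wrist rel mm x,y -24.0 -9.9 yaw 0.16 vs 0.148 size [4, 5]
short top rel mm x,y 3.2 -2.3 yaw 0.037 vs 0.148 size [47, 124]
long top rel mm x,y 36.5 -0.9 yaw 0.015 vs 0.097 size [28, 34]
```

The arm hides the top view, so I'll swing it aside and recheck.

```bash
python3 -m handwheel '[[[-8,30,-10,0,0,0,0],[-8,38,0,0,0,0,0],[-8,38,0,0,0,0,0],[-8,38,0,0,0,0,0],[-8,38,0,0,0,0,0]]]'
python3 -m handwheel '[[[-8,38,0,0,0,0,0],[-8,38,0,0,0,0,0],[-8,38,0,0,0,0,0],[-8,38,0,0,0,0,0],[0,0,0,0,0,0,0]]]'
python3 - <<'E'
from h import *
def chk(n,im,k,C,yaw,z,box,th):
    g=cv2.cvtColor(im,6); q=proj(k,(*C,z)).astype(int); u0,v0=q[0]-box,max(q[1]-box,0)
    m=(g[v0:q[1]+box,u0:q[0]+box]<th).astype('uint8'); m=cv2.morphologyEx(m,2,np.ones((5,5)))
    cs,_=cv2.findContours(m,0,2); c=max(cs,key=cv2.contourArea)+np.array([u0,v0]); R=cv2.minAreaRect(c); P=[ray(k,*x,z)[:2] for x in cv2.boxPoints(R)]
    e=[P[1]-P[0],P[2]-P[1]]; l=max(e,key=np.linalg.norm); cc=ray(k,*R[0],z)[:2]; d=cc-C; a=np.array([np.cos(yaw),np.sin(yaw)])
    print(n,"rel mm x,y",(1000*d@a).round(1),(1000*d@np.array([-a[1],a[0]])).round(1),"yaw",np.arctan(l[1]/l[0]).round(3),"vs",yaw,"size",[round(1000*np.linalg.norm(x)) for x in e])
N,W=np.array([.567,-.108]),np.array([.5708,.1136])
im=r.get_image("top");k=K("top"); cv2.imwrite("pics/top1.png",im)
for th in(70,85):
    chk("short top",im,k,N,.148,.059,24,th); chk("long top",im,k,W,.097,.06,32,th)
go(N,.148,.2)
E
```

```text
clock: 20.85
ee_pos: [0.5539, -0.295, 0.1976]
tool_rot: [0.997, 0.075, -0.002, -0.001]
wrist_force: [0.5, 0.0, 0.5]
finger_gap: 0.0852
clock: 21.27
ee_pos: [0.5412, -0.4603, 0.1974]
tool_rot: [0.998, 0.069, -0.002, 0.003]
wrist_force: [-1.3, -1.5, -0.4]
finger_gap: 0.0857
short top rel mm x,y 2.0 -1.0 yaw 0.144 vs 0.148 size [21, 65]
long top rel mm x,y 19.2 -0.9 yaw 0.015 vs 0.097 size [31, 69]
short top rel mm x,y 0.6 -1.0 yaw 0.143 vs 0.148 size [23, 69]
long top rel mm x,y 1.7 -0.3 yaw 0.098 vs 0.097 size [33, 110]
clock 21.3167 tcp [ 0.5423 -0.4554  0.1971] tyaw 0.141 shift mm(tool) [  73.2 -340.4   -3.7] rz -0.007 tiltfix [0.001 0.005 0.   ] q7 -0.75 F [-0.4  0.7 -0.6] gap 0.0854
```

Both rollers sit within 2 mm and 0.01 rad of their stands, and the full rubber lengths of 69 and 110 mm are visible. I'll let it settle and hand in.

```bash
python3 -m handwheel '[[[0,0,-15,0,0,0,0],[0,0,0,0,0,0,0],[0,0,0,0,0,0,0],[0,0,0,0,0,0,0],[0,0,0,0,0,0,0]]]' && python3 -c "
from workcell import r
print(r.sign_off())"
```

```text
clock: 21.73
ee_pos: [0.5463, -0.4476, 0.2137]
tool_rot: [0.997, 0.076, -0.001, -0.001]
wrist_force: [-0.9, 1.3, 0.7]
finger_gap: 0.0853
the job is handed in; nothing more can be done
None
```

Both rollers are on their stands, the long one on the wide stand and the short one on the narrow one. Each was lowered until its shaft met the notches, with 8.5 N and 7.6 N felt at about the predicted heights, then released. The job was handed in at about 21.7 s of the 56 s allowed, and sign-off gave no verdict.

**Final check (top camera, arm out of the way):**

| Roller | Lengthwise offset | Sideways offset | Yaw: roller / stand | Rubber length seen |
|---|---|---|---|---|
| Long | 1.7 mm | -0.3 mm | 0.098 / 0.097 rad | 110 mm |
| Short | 0.6 mm | -1.0 mm | 0.143 / 0.148 rad | 69 mm |

The gripper was open and clear of everything, and the wrist force was about zero.

**What went wrong or disagreed:**
- **Long roller grip:** the first grip was too high, so I released it, went lower and gripped again.
- **Short roller grip:** the first try shut over the top of the roller with about 22 N upward. It stayed in line, and a lower grip held.
- **Earlier position checks:** the first had the arm blocking the top view and a poor wrist mask. A stricter brightness threshold (70) then saw only 69 mm of the long roller's rubber and gave a false 19 mm offset. The table uses the threshold that saw the full rubber.
- **Not directly measured at the end:** the final seated height was judged only from the contact height and force during lowering, and stillness was not measured separately.

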